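# Loosen the tubes, then hold the lifter block's lid open

### The arm

A 7-joint arm with a two-finger parallel gripper is mounted at the origin on the work surface. World frame = base frame: x ahead of the robot, y to its left, z up, the work surface at z = 0. Lengths are in m, angles in rad, forces in N, time in s.
With the tool pointing down it reaches from about 0.4 to 0.85 m from the base axis. Payload 10.4 kg.
Tool frame: the origin (TCP) lies midway between the tips of the shut fingers; the grasp point (between the pads) lies manip.pinch_z behind it (manip.pinch_z is the distance from the TCP to the grasp point, in m); z points along the fingers, y is the direction in which the jaws open and shut (so a half turn about z gives the same grasp; the last joint's range is limited). The gripper opens to 85 mm and grips with 20 to 120 N. Pads are 22 mm wide; open, the fingers measure 114 mm over their backs; the gripper's body (76 mm by 85 mm) begins 54 mm behind the grasp point. The pads swing forward as they close: fully open they stand 13 mm farther back than shut.
Start: joints at [-1.258, 0.332, -0.065, 1.46, 0.022, 1.35, -0.088], TCP at [0.206, 0.59, 0.231] pointing down, gripper open.
Joint ranges: [-2.6, 2.6], [-0.5, 2.12], [-1.47, 1.34], [0.16, 2.42], [-1.27, 4.41], [0.06, 2.06], [-2.6, 2.6]. Speed limits (rad/s): [2.22, 2.22, 2.79, 2.79, 3.14, 3.14, 3.14].

### API

Orientations are given as a unit quaternion [x, y, z, w].
In Python, from workcell import manip gives the robot as it stands.
- The arm moves only by the shell command python3 -m handwheel 'ROWS' [FORCE]. ROWS is JSON, a list that holds one entry, the list of rows, each a list of 7 numbers: the shift along the tool's x, y, z in m, then the turn, a rotation vector about the tool's x, y, z in rad, then the finger opening in m, from 0 to 0.0854. In form: [[[tx, ty, tz, ax, ay, az, claw], ...]]. A call has 1 to 8 rows; each row is the pose to reach, as a shift and turn from the pose commanded when the call began, along the tool's axes at that moment; what a row does not reach only later rows make up. A row lasts 1/8 s, in which the tool goes at most 62.5 mm and 10.7 degrees, less where a joint would pass 70% of its speed; a pose out of reach is approached as far as the arm can. A call with a gripper value outside its range is refused whole. The fingers move at their own pace and stop on an object; FORCE is the grip in N (left out, the last holds). Time passes only in rows, so rows that repeat a pose let the fingers close. It gives the time, the measured TCP pose, the force and the opening at its end, in the units of the state.
- manip.get_obs(): the state, without advancing time (a new reading comes with each control period).
- manip.camera(name): name is "side" or "top" or "wrist"; returns the picture (480x640x3 uint8, blue, green, red); there is no depth.
- manip.calibration(name): a dict with "fx", "fy", "cx", "cy" (pixels), "view" (4x4, takes a point from world to camera coordinates); the wrist camera has in their place "tool_from_camera" (4x4, takes a point from camera to tool coordinates, whose origin is the TCP and whose axes are the flange's). Camera axes: x right, y up, looking along -z (the intrinsics and any distortion apply to the point x, -y, -z); pixel columns grow to the right and rows downward; lengths in m; the calibration is good to about 2 mm. The wrist camera is an equidistant fisheye: a pixel r from the principal point sees the ray r / f radians off the axis. A picture is of the moment at which its call begins: read the wrist's pose just before it. calibration takes no time and is no camera call.
- manip.hand_in(): hands the job in, once; it reports no verdict.
The state is a dict: "clock": time; "joint_pos": joint angles; "joint_velocities": joint speeds; "tau": joint torques, N m; "position": TCP position; "ee_rot": TCP orientation; "ft_force": force on the tool from outside, world axes, zero at the start; "torque": the same for the moment, N m; "grip_width": opening from 0.0 (shut) to 1.0 (fully open).
Only numpy, scipy, OpenCV 4.12 (cv2) and the standard library are available. Lean on these libraries where they do the work, as an engineer would, in place of code of your own. Each camera call takes 0.05 s, during which the arm holds its last target.

### The job

Swing the tube lifter block's side lever down to its stop and let it spring back up, with the lid still shut, so that the tubes come loose. Then raise the lid by its bar to 50 degrees from shut and finish while still holding it steady there with the gripper, since it falls shut if let go and a colleague is about to take the tubes out. Leave the other things on the bench standing where they are.

Things in the scene. Friction and masses are not known exactly. Their poses are not given: they have to be found in the camera images.
- block: tube lifter block, fixed to the bench: white housing 180 (x) x 220 (y) x 110 mm high, with twelve white-capped tubes in its wells under a hinged lid. Origin at the centre of its underside, z up; its own -x side is the front (towards the robot, give or take 20 degrees), the lever is on its own -y side
- lid (a joint): angle of the lid in rad: 0 shut (lying level on the housing), grows as its front edge rises, stop at 1.45; 50 degrees is 0.873. Gravity and a light spring shut it from any angle: lifting at the bar takes 1 to 3 N; let go, it falls shut
- lid_bar (a point): middle of the lid's pull bar: straight round steel bar, 12 mm diameter, 110 mm long, parallel to the block's y axis; held by two 10 mm rods, one at each end, 44 mm of open space between it and the housing's front. It lies 220 mm from the hinge line, level with the lid; 116 mm above the bench when shut, nothing under it
- lid_hinge (a point): middle of the lid's hinge line, which runs along the block's y axis at the back of the housing, 115 mm above the bench. The point turns with the lid
- lever (a joint): angle of the lever in rad: 0 at rest (raised, leaning 50 degrees above level towards the front), grows as its end is pushed down and forward, stop at 0.9 (about level). A spring returns it to 0; at the hand grip it takes about 2 N to start and 4 to 5 N at the stop, which is slightly cushioned
- lever_grip (a point): middle of the lever's grey hand grip: round bar, 20 mm diameter, about 80 mm long, parallel to the block's y axis, clear of the housing's side, at the end of the lever 160 mm from the pivot; 223 mm above the bench at rest, 96 mm at the stop
- lever_pivot (a point): point on the lever's pivot axis (parallel to the block's y axis), on the block's own -y side, 100 mm above the bench
- amber_bottle: bystander: standing brown glass bottle, 60 mm diameter, 130 mm tall, black cap, origin at the centre of its underside
- flask: bystander: standing conical glass flask, 68 mm diameter at the foot, 110 mm tall, origin at the centre of its underside
- beaker: bystander: standing glass beaker, 52 mm diameter, 65 mm tall, origin at the centre of its underside
- jar: bystander: small white jar with black cap, 42 mm diameter, 50 mm tall, standing in front of the lever side of the block, origin at the centre of its underside
- timer: bystander: flat white timer, 50 x 75 x 18 mm, lying in front of the block, origin at the centre of its underside
- tube_rack: bystander: wooden test tube rack, 60 x 180 mm, tubes reach 93 mm high, origin at the centre of its underside
- spatula: bystander: thin steel lab spatula lying on the bench, 170 mm long, 5 mm thick, origin at the centre of its underside

How it is judged:
By the outcome, as a careful person would: the job done as asked, in the order asked, and still so for the second after the job is handed in, while the arm keeps its last pose, push and grip.
It also fails if it takes over 54 s, if anything falls off the work surface, if the arm or the gripper's body presses on something with over 40 N, if the wrist force passes 120 N, or if a joint passes its speed limit or range.

## Working session

There is one attempt and no reset: what is moved stays moved. The work goes in short steps, Python scripts to look and compute and a shell command to move; the robot and the scene stay as the last step left them, time stands still between calls to the robot, and variables do not carry over. Pictures are saved under pics/ and viewed, and the job is handed in when it is done.

```bash
ls; mkdir -p pics; python3 - <<'E'
from workcell import manip
import cv2,numpy as np
np.set_printoptions(precision=4,suppress=True)
o=manip.get_obs();print(o,manip.pinch_z)
for n in("side","top","wrist"):
    cv2.imwrite(f"pics/{n}0.png",manip.camera(n)); print(n,manip.calibration(n))
E
```

```text
pics
{'clock': 0.0, 'joint_pos': array([-1.2576,  0.3329, -0.0647,  1.461 ,  0.0216,  1.3499, -0.0885]), 'joint_velocities': array([ 0.0001,  0.0013,  0.001 ,  0.0006,  0.0009, -0.0023, -0.0009]), 'tau': array([  0.0007, -62.5469,   0.0497, -39.1589,   0.0163,   0.0103,
        -0.    ]), 'position': array([0.2058, 0.5897, 0.2305]), 'ee_rot': array([ 0.1671,  0.9859, -0.0007, -0.0001]), 'ft_force': array([-0.5412,  0.0334, -0.5139]), 'torque': array([-0.0002, -0.0377, -0.0213]), 'grip_width': 0.9940487873123072} 0.0187
side {'fx': 602.6711759654381, 'fy': 602.6711759654381, 'cx': 313.75794100595095, 'cy': 251.88048437578874, 'view': array([[ 0.7345, -0.6786,  0.0066, -0.373 ],
       [ 0.3781,  0.4174,  0.8263, -0.3822],
       [-0.5635, -0.6044,  0.5632, -1.0029],
       [ 0.    ,  0.    ,  0.    ,  1.    ]])}
top {'fx': 607.0979136248718, 'fy': 607.0979136248718, 'cx': 323.8592462533061, 'cy': 239.69531835506947, 'view': array([[ 0.0172, -0.9996,  0.0201,  0.0421],
       [ 0.9908,  0.0198,  0.1341, -0.5575],
       [-0.1344,  0.0176,  0.9908, -1.3676],
       [ 0.    ,  0.    ,  0.    ,  1.    ]])}
wrist {'fx': 371.64829954431775, 'fy': 371.64829954431775, 'cx': 318.5934590001954, 'cy': 245.16102780011477, 'tool_from_camera': array([[-0.0003,  0.96  ,  0.2801,  0.0714],
       [ 1.    ,  0.0004, -0.0005, -0.    ],
       [-0.0006,  0.2801, -0.96  , -0.1419],
       [ 0.    ,  0.    ,  0.    ,  1.    ]])}
```

View pics/side0.png

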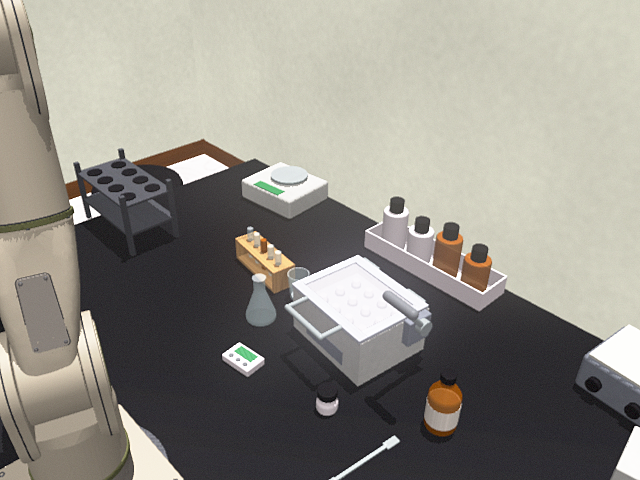

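View pics/top0.png

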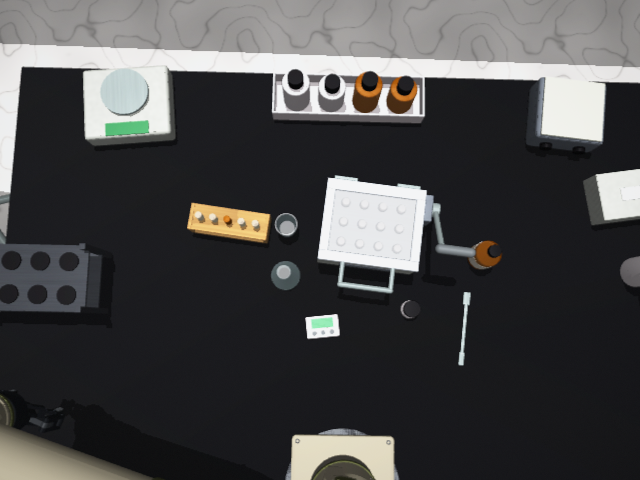

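View pics/wrist0.png

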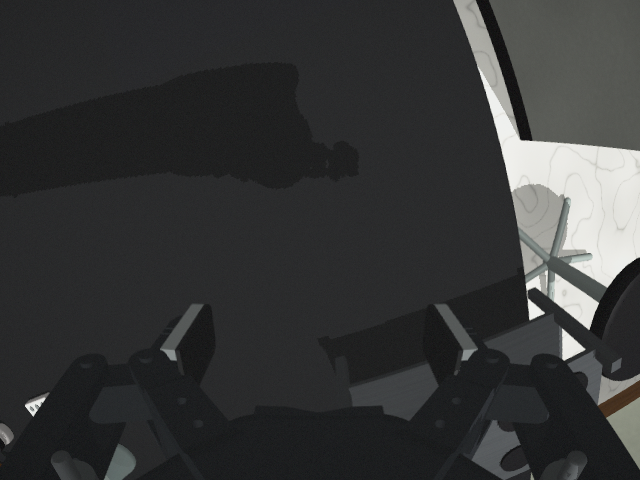

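Top view: bar runs (339,288)–(392,291), lever grip (440,248)–(474,252) with the bottle cap at (488,253) just outside it. The jar is at (410,309).

```bash
cat > h.py <<'E'
from workcell import manip
import cv2,numpy as np
from scipy.spatial.transform import Rotation as R
np.set_printoptions(precision=4,suppress=True)
def ray(n,u,v):
    c=manip.calibration(n);V=c['view'];Rm=V[:3,:3];t=V[:3,3]
    d=np.array([(u-c['cx'])/c['fx'],-(v-c['cy'])/c['fy'],-1.])
    return -Rm.T@t,Rm.T@d
def onz(n,u,v,z):
    o,d=ray(n,u,v);return o+d*(z-o[2])/d[2]
def tri(pa,pb):
    (o1,d1),(o2,d2)=ray('side',*pa),ray('top',*pb)
    s=np.linalg.lstsq(np.c_[d1,-d2],o2-o1,rcond=None)[0]
    a,b=o1+s[0]*d1,o2+s[1]*d2
    return (a+b)/2,np.linalg.norm(a-b)
def proj(n,p):
    c=manip.calibration(n);q=c['view']@np.r_[p,1]
    return np.array([c['cx']+c['fx']*q[0]/-q[2],c['cy']-c['fy']*q[1]/-q[2]])
def st():
    o=manip.get_obs();print('t',round(o['clock'],2),'p',o['position'],'R\n',R.from_quat(o['ee_rot']).as_matrix(),'\nF',o['ft_force'],'w',o['grip_width'],'q',o['joint_pos']);return o
E
python3 - <<'E'
import cv2
t=cv2.imread('pics/top0.png');s=cv2.imread('pics/side0.png')
cv2.imwrite('pics/topz.png',cv2.resize(t[165:315,310:510],None,fx=4,fy=4,interpolation=cv2.INTER_CUBIC))
cv2.imwrite('pics/sidez.png',cv2.resize(s[250:400,270:470],None,fx=4,fy=4,interpolation=cv2.INTER_CUBIC))
E
```

```text
(no output)
```

View pics/topz.png

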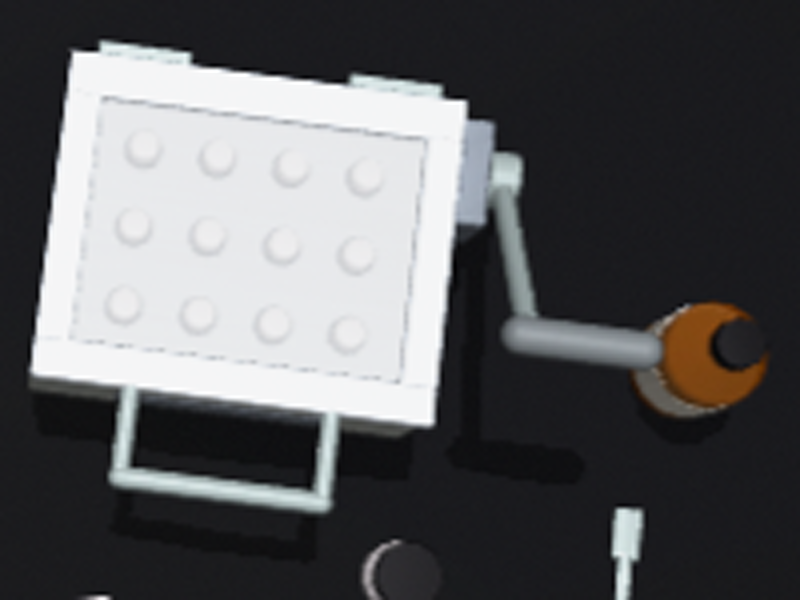

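View pics/sidez.png

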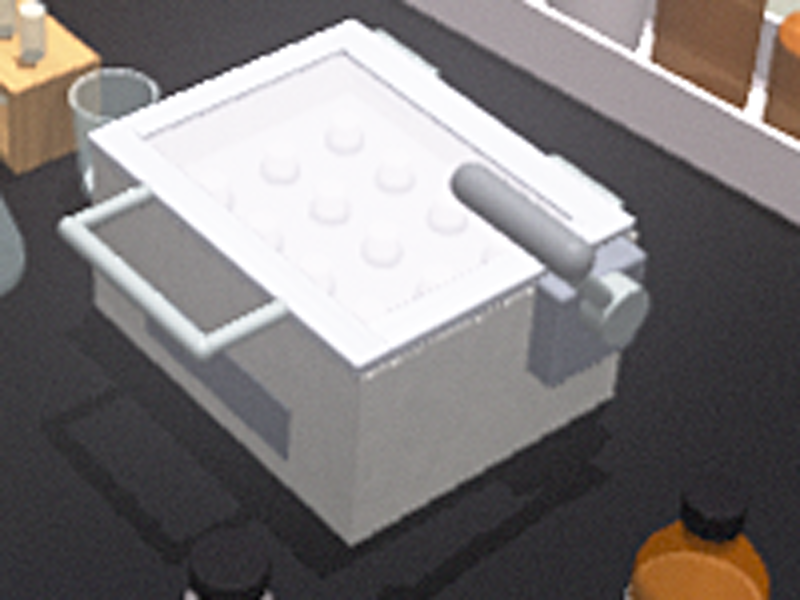

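```bash
python3 - <<'E'
from h import *
T=lambda x,y:(310+x/4-.375,165+y/4-.375)
S=lambda x,y:(270+x/4-.375,250+y/4-.375)
b=[onz('top',*T(*p),.116) for p in((117,477),(325,503))]
print('bar',b,np.linalg.norm(b[0]-b[1]),(b[0]+b[1])/2)
d=b[0]-b[1];print('yaw bar',np.degrees(np.arctan2(-d[0],d[1])))
bs=[onz('side',*S(*p),.116) for p in((68,225),(205,350))];print('bar side',bs,(bs[0]+bs[1])/2)
c=[onz('top',*T(*p),.12) for p in((72,52),(466,100),(434,426),(32,375))]
print('lid',c)
for a,e in((0,1),(3,2)):
    d=c[a]-c[e];print(np.degrees(np.arctan2(-d[0],d[1])),np.linalg.norm(d))
for a,e in((0,3),(1,2)):
    d=c[a]-c[e];print(np.degrees(np.arctan2(d[1],d[0])),np.linalg.norm(d))
g=[onz('top',*T(*p),.223) for p in((510,335),(655,350))];print('grip',g,(g[0]+g[1])/2)
g=[onz('side',*S(*p),.223) for p in((470,183),(575,258))];print('gripside',g,(g[0]+g[1])/2)
print('pivot',onz('top',*T(505,170),.1))
print('bottle cap',onz('top',*T(740,343),.13),onz('side',270+715/4,250+497/4,.13), 'foot',onz('top',*T(690,375),.0))
print('jar',onz('top',*T(408,575),.05),'spatula',onz('top',466,298,0),onz('top',461,363,0),'timer',onz('top',323,327,.01))
E
```

```text
bar [array([0.4502, 0.0197, 0.116 ]), array([ 0.4382, -0.0931,  0.116 ])] 0.11337265139058417 [ 0.4442 -0.0367  0.116 ]
yaw bar -6.061154435037387
bar side [array([0.4509, 0.0193, 0.116 ]), array([ 0.4385, -0.0935,  0.116 ])] [ 0.4447 -0.0371  0.116 ]
lid [array([0.6837, 0.048 , 0.12  ]), array([ 0.6614, -0.17  ,  0.12  ]), array([ 0.4807, -0.1516,  0.12  ]), array([0.5043, 0.0667, 0.12  ])]
-5.844634085399267 0.21912200858544256
-6.159792762120715 0.21960085566183118
-5.959178451383422 0.18045781784175227
-5.8084402916474716 0.1816654143091804
grip [array([ 0.5183, -0.1721,  0.223 ]), array([ 0.5122, -0.2451,  0.223 ])] [ 0.5153 -0.2086  0.223 ]
gripside [array([ 0.5173, -0.178 ,  0.223 ]), array([ 0.5119, -0.2418,  0.223 ])] [ 0.5146 -0.2099  0.223 ]
pivot [ 0.6265 -0.1954  0.1   ]
bottle cap [ 0.528  -0.3163  0.13  ] [ 0.5257 -0.3202  0.13  ] foot [ 0.5243 -0.3254  0.    ]
jar [ 0.4019 -0.1488  0.05  ] spatula [ 0.4297 -0.2855  0.    ] [ 0.2791 -0.2717  0.    ] timer [0.3564 0.0504 0.01  ]
```

```bash
python3 -m handwheel '[[[0,0,-0.06,0,0,0.0,0],[-0.03,-0.05,-0.12,0,0,0.17,0],[-0.378,-0.281,-0.12,0,0,1.338,0],[-0.378,-0.281,-0.12,0,0,1.338,0],[-0.378,-0.281,-0.12,0,0,1.338,0],[-0.378,-0.281,-0.12,0,0,1.338,0],[-0.378,-0.281,-0.12,0,0,1.338,0],[-0.378,-0.281,-0.12,0,0,1.338,0]]]' 30; python3 -c "
from h import *
st()"
```

```text
clock: 1.15
position: [0.4377, 0.2437, 0.3494]
ee_rot: [0.73, 0.683, 0.0, -0.0]
ft_force: [1.2, 1.7, -0.6]
grip_width: 0.001
t 1.15 p [0.4377 0.2437 0.3494] R
 [[ 0.066   0.9978  0.0001]
 [ 0.9978 -0.066   0.0003]
 [ 0.0003  0.     -1.    ]] 
F [ 1.2228  1.6765 -0.6233] w 0.001242482883184012 q [-0.9018  0.006   0.3063  1.5943 -0.0021  1.5413 -0.6615]
```

```bash
python3 -m handwheel '[[[0,0,0,0,0,0,0],[0,0,0,0,0,0,0]]]'; python3 -c "
from h import *
st()"
```

```text
clock: 1.4
position: [0.4366, 0.2459, 0.3491]
ee_rot: [0.728, 0.686, -0.0, -0.0]
ft_force: [0.3, 0.9, 0.1]
grip_width: 0.006
t 1.4 p [0.4366 0.2459 0.3491] R
 [[ 0.0592  0.9982 -0.0005]
 [ 0.9982 -0.0592  0.0002]
 [ 0.0002 -0.0005 -1.    ]] 
F [0.2673 0.9056 0.1446] w 0.005571890363624654 q [-0.9036  0.0069  0.3036  1.594  -0.0025  1.5413 -0.6592]
```

```bash
python3 -m handwheel '[[[-0.45,0.107,0,0,0,0.045,0],[-0.45,0.107,0,0,0,0.045,0],[-0.45,0.107,0,0,0,0.045,0],[-0.45,0.107,0,0,0,0.045,0],[-0.45,0.107,0,0,0,0.045,0],[-0.45,0.107,0,0,0,0.045,0],[-0.45,0.107,0,0,0,0.045,0],[-0.45,0.107,0,0,0,0.045,0]]]'; python3 - <<'E'
from h import *
o=st()
for n in("side","top","wrist"):
    cv2.imwrite(f"pics/{n}1.png",manip.camera(n))
E
```

```text
clock: 2.4
position: [0.5168, -0.2121, 0.3491]
ee_rot: [0.743, 0.669, -0.001, 0.0]
ft_force: [0.4, -0.3, -0.2]
grip_width: 0.001
t 2.4 p [ 0.5168 -0.2121  0.3491] R
 [[ 0.1054  0.9944 -0.0005]
 [ 0.9944 -0.1054 -0.001 ]
 [-0.0011 -0.0004 -1.    ]] 
F [ 0.3982 -0.3067 -0.1704] w 0.0009196175954953477 q [-0.4055  0.1731  0.8319  1.476  -0.1265  1.5486  0.3161]
```

View pics/wrist1.png

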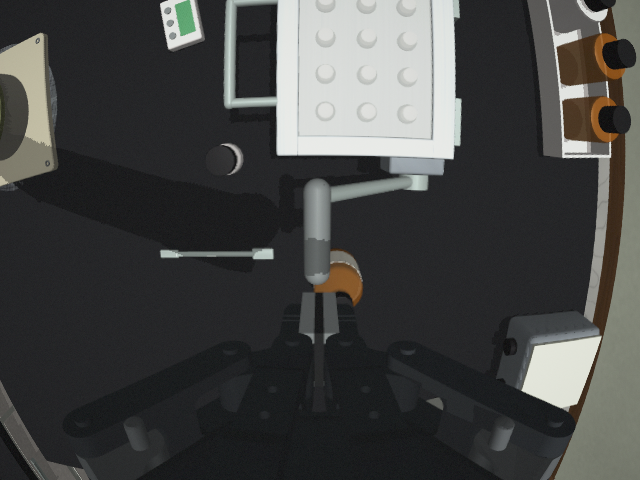

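View pics/side1.png

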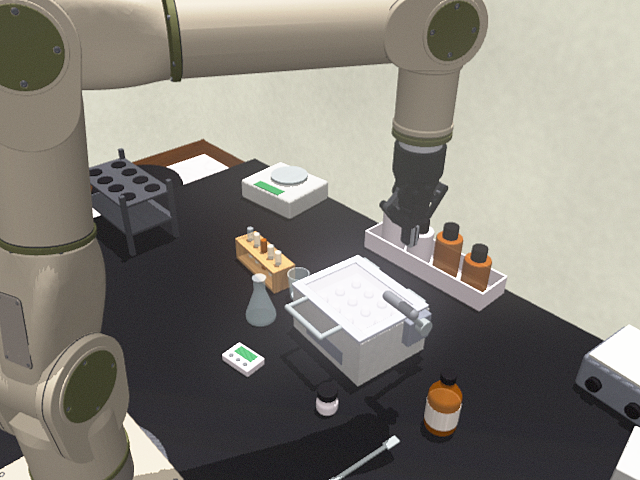

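```bash
python3 -m handwheel '[[[0.005,0,0.055,0,0,0,0],[0.005,0,0.105,0,0,0,0],[0.005,-0.006,0.122,0,0,0,0],[0.005,-0.018,0.134,0,0,0,0],[0.005,-0.028,0.147,0,0,0,0],[0.005,-0.038,0.164,0,0,0,0],[0.005,-0.0475,0.184,0,0,0,0],[0.005,-0.053,0.2,0,0,0,0]]]'; python3 - <<'E'
from h import *
o=st()
for n in("side","wrist"):
    cv2.imwrite(f"pics/{n}2.png",manip.camera(n))
E
```

```text
clock: 3.55
position: [0.4645, -0.197, 0.1487]
ee_rot: [0.742, 0.67, 0.0, -0.001]
ft_force: [-1.8, 1.9, 4.3]
grip_width: 0.003
t 3.55 p [ 0.4645 -0.197   0.1487] R
 [[ 0.1012  0.9949 -0.0004]
 [ 0.9949 -0.1012  0.0018]
 [ 0.0017 -0.0005 -1.    ]] 
F [-1.7909  1.8759  4.3323] w 0.0031517819693384877 q [-0.4244  0.1545  0.8067  1.9145 -0.1253  1.1238  0.3294]
```

View pics/wrist2.png

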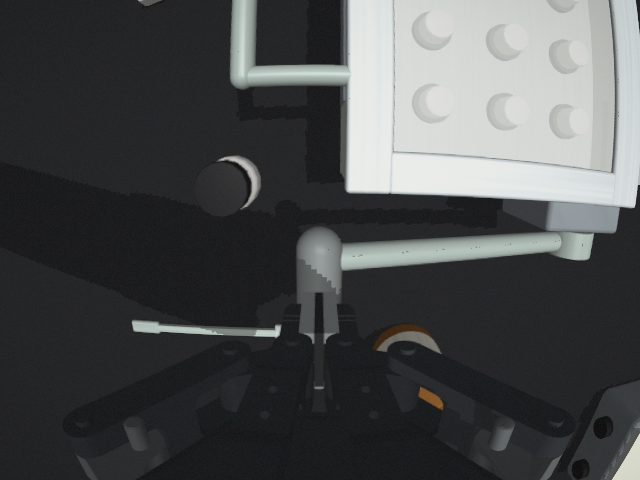

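View pics/side2.png

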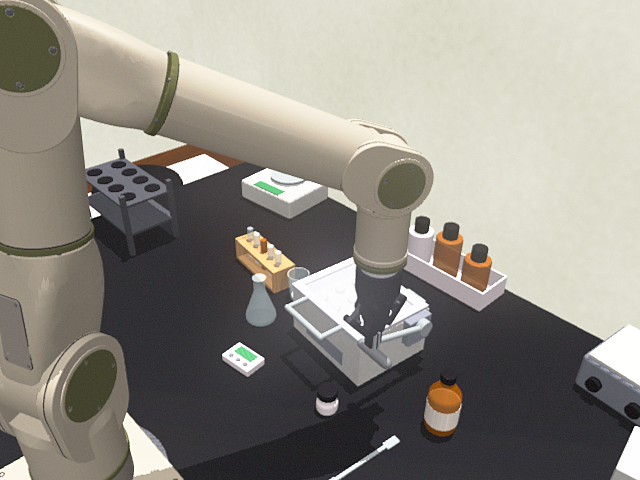

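```bash
python3 -m handwheel '[[[0,-0.002,0.015,0,0,0,0],[0,-0.003,0.03,0,0,0,0],[0,-0.004,0.041,0,0,0,0],[0,-0.004,0.044,0,0,0,0],[0,-0.004,0.046,0,0,0,0],[0,-0.004,0.046,0,0,0,0]]]'; python3 -c "
from h import *
st()"
```

```text
clock: 4.4
position: [0.461, -0.1987, 0.1044]
ee_rot: [0.743, 0.669, 0.001, -0.0]
ft_force: [-6.8, 5.6, 19.5]
grip_width: -0.003
t 4.4 p [ 0.461  -0.1987  0.1044] R
 [[ 0.1046  0.9945  0.0004]
 [ 0.9945 -0.1046  0.0013]
 [ 0.0014  0.0002 -1.    ]] 
F [-6.8181  5.6416 19.4686] w -0.002507387903783678 q [-0.3962  0.2172  0.7959  1.9658 -0.1821  1.0302  0.3776]
```

```bash
python3 -m handwheel '[[[0,0.001,0.001,0,0,0,0],[0,0.001,0.001,0,0,0,0]]]'; python3 - <<'E'
from h import *
st()
for n in("side","wrist"):
    cv2.imwrite(f"pics/{n}3.png",manip.camera(n))
im=cv2.imread('pics/side3.png')
cv2.imwrite('pics/side3z.png',cv2.resize(im[250:400,270:470],None,fx=4,fy=4,interpolation=cv2.INTER_CUBIC))
E
```

```text
clock: 4.65
position: [0.4612, -0.1987, 0.1036]
ee_rot: [0.743, 0.669, 0.0, -0.001]
ft_force: [-13.2, 7.1, 27.9]
grip_width: -0.003
t 4.65 p [ 0.4612 -0.1987  0.1036] R
 [[ 0.1049  0.9945 -0.0014]
 [ 0.9945 -0.1049  0.0023]
 [ 0.0022 -0.0016 -1.    ]] 
F [-13.1639   7.1005  27.9406] w -0.0034307806785798174 q [-0.3944  0.2209  0.7952  1.9645 -0.1853  1.0309  0.3798]
```

View pics/side3z.png

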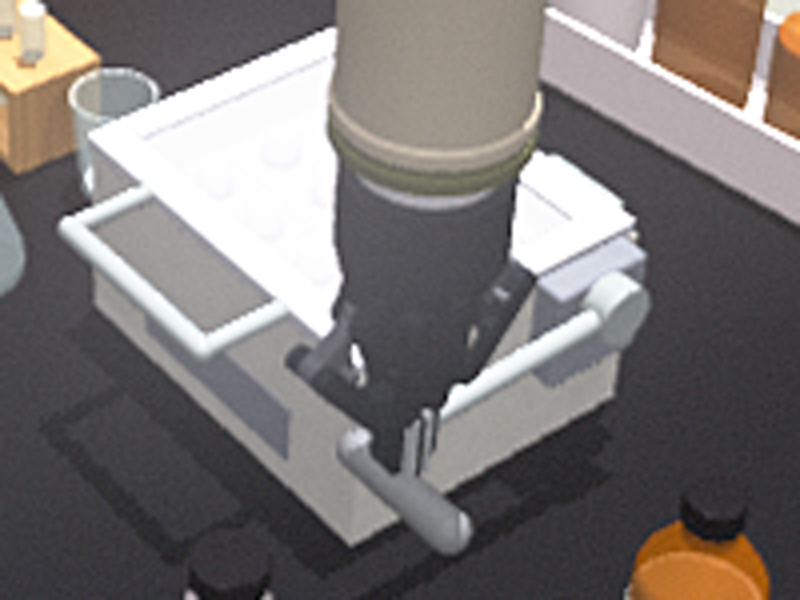

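View pics/wrist3.png

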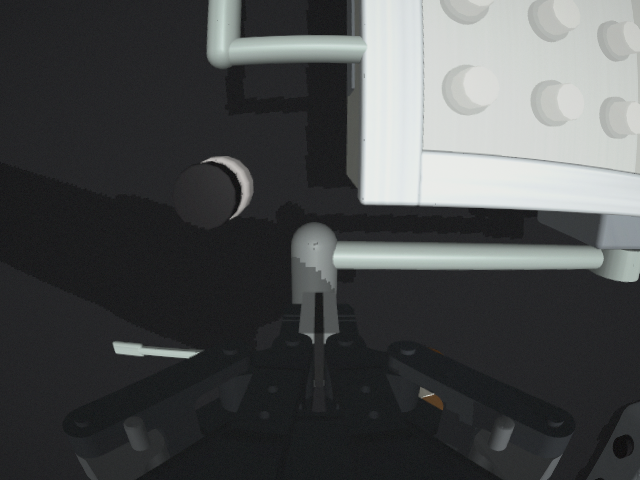

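```bash
python3 -m handwheel '[[[0,0.001,-0.01,0,0,0,0],[0,0.003,-0.03,0,0,0,0],[0,0.008,-0.055,0,0,0,0],[0,0.02,-0.08,0,0,0,0],[0,0.032,-0.1,0,0,0,0],[0,0.045,-0.12,0,0,0,0],[0,0.055,-0.15,0,0,0,0],[0,0.055,-0.2,0,0,0,0]]]'; python3 - <<'E'
from h import *
st()
for n in("side","wrist"):
    cv2.imwrite(f"pics/{n}4.png",manip.camera(n))
E
```

```text
clock: 5.75
position: [0.5163, -0.2046, 0.3022]
ee_rot: [0.743, 0.669, -0.001, -0.001]
ft_force: [-0.4, 0.0, 0.7]
grip_width: -0.0
t 5.75 p [ 0.5163 -0.2046  0.3022] R
 [[ 0.1044  0.9945 -0.0024]
 [ 0.9945 -0.1044 -0.0007]
 [-0.0009 -0.0023 -1.    ]] 
F [-0.3696  0.0333  0.6799] w -9.001868302445715e-07 q [-0.4207  0.1752  0.8244  1.5701 -0.1276  1.4549  0.3065]
```

View pics/side4.png

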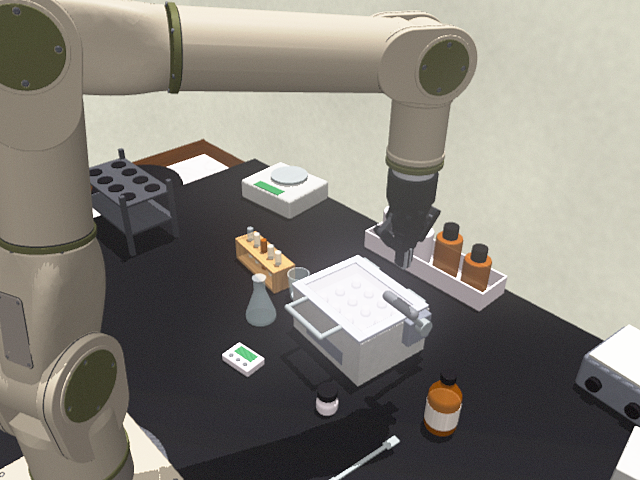

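View pics/wrist4.png

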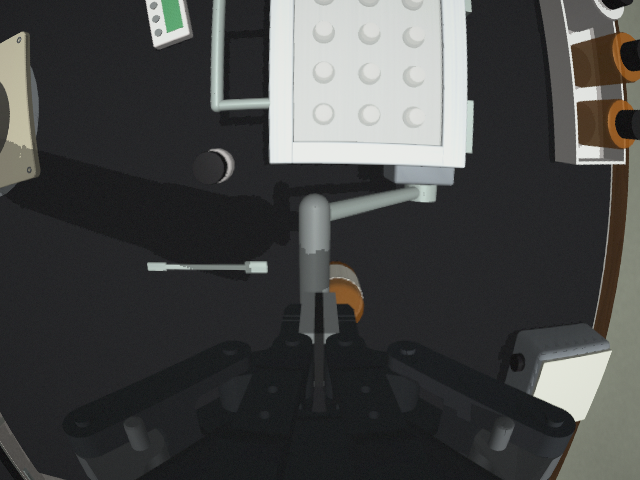

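Lever is back at rest (grip at (405,302) in the side view, same as at start), lid still shut. Next I go to a tilted pose in front of the bar.

```bash
python3 -m handwheel '[[[0.159,-0.119,0.03,-0.15,0,0,0.034],[0.159,-0.119,0.03,-0.3,0,0,0.034],[0.159,-0.119,0.05,-0.45,0,0,0.034],[0.159,-0.119,0.08,-0.524,0,0,0.034],[0.159,-0.119,0.12,-0.524,0,0,0.034],[0.159,-0.119,0.133,-0.524,0,0,0.034],[0.159,-0.119,0.133,-0.524,0,0,0.034]]]' 20; python3 - <<'E'
from h import *
o=st()
Rm=R.from_quat(o['ee_rot']).as_matrix();g=o['position']-.0187*Rm[:,2]
print('tool delta to bar',Rm.T@(np.array([.4445,-.037,.116])-g))
for n in("side","wrist"):
    cv2.imwrite(f"pics/{n}5.png",manip.camera(n))
E
```

```text
clock: 6.72
position: [0.4186, -0.0377, 0.1912]
ee_rot: [0.715, 0.647, 0.176, 0.195]
ft_force: [-1.1, 0.8, 1.5]
grip_width: 0.398
t 6.72 p [ 0.4186 -0.0377  0.1912] R
 [[ 0.0993  0.8577  0.5045]
 [ 0.9951 -0.0856 -0.0504]
 [-0.      0.507  -0.8619]] 
F [-1.0612  0.7984  1.4819] w 0.39832626075366667 q [ 0.105  -0.4995 -0.1566  2.4136  0.0036  0.6958 -0.1545]
tool delta to bar [ 0.0032 -0.016   0.0965]
```

View pics/side5.png

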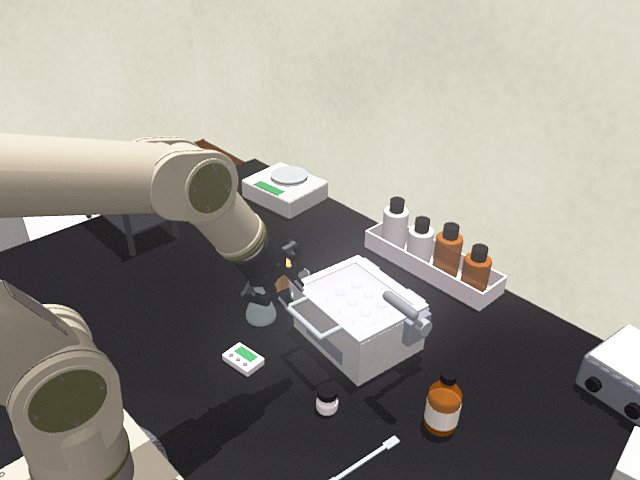

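View pics/wrist5.png

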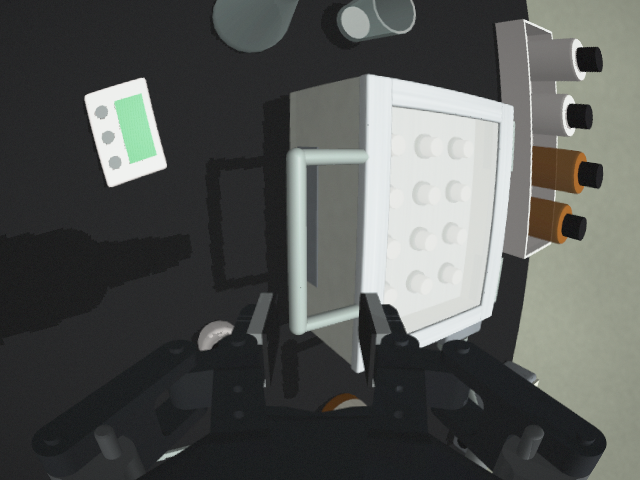

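Tilt of 30° is at joint limits (q2, q4), so I'll grasp from vertical instead.

```bash
python3 -m handwheel '[[[0.003,0.0166,0.0226,0.17,0,0,0.034],[0.003,0.0166,0.0226,0.35,0,0,0.034],[0.003,0.0166,0.0226,0.53,0,0,0.034],[0.003,0.0166,0.0226,0.53,0,0,0.034],[0.003,0.0166,0.0226,0.53,0,0,0.034]]]' 20; python3 - <<'E'
from h import *
o=st()
Rm=R.from_quat(o['ee_rot']).as_matrix();g=o['position']-.0187*Rm[:,2]
print('tool delta to bar',Rm.T@(np.array([.4445,-.037,.116])-g))
for n in("side","wrist"):
    cv2.imwrite(f"pics/{n}6.png",manip.camera(n))
E
```

```text
clock: 7.45
position: [0.4421, -0.0388, 0.1774]
ee_rot: [0.742, 0.67, -0.002, -0.001]
ft_force: [-0.6, 0.9, 0.2]
grip_width: 0.397
t 7.45 p [ 0.4421 -0.0388  0.1774] R
 [[ 0.1013  0.9949 -0.0036]
 [ 0.9949 -0.1013 -0.0012]
 [-0.0016 -0.0035 -1.    ]] 
F [-0.5728  0.9453  0.1989] w 0.39665867661196313 q [ 0.0942 -0.0182 -0.1091  1.9787 -0.0009  1.1846 -0.116 ]
tool delta to bar [0.0021 0.0024 0.0801]
```

View pics/wrist6.png

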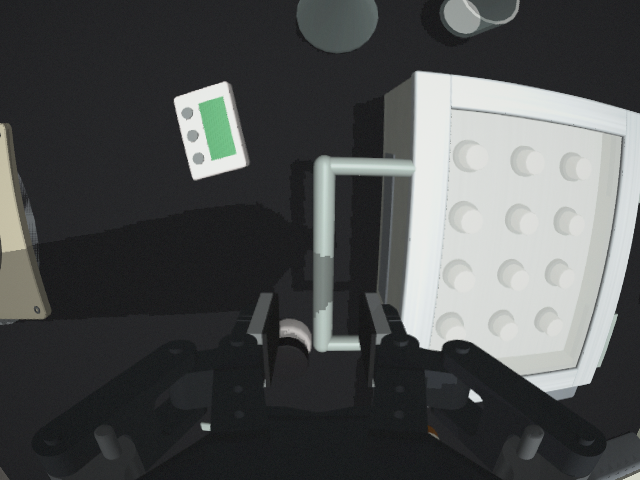

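Bar (u≈323) is centred between the pads (u≈319); descend and close.

```bash
python3 -m handwheel '[[[0.002,0.002,0.04,0,0,0,0.034],[0.002,0.002,0.075,0,0,0,0.034],[0.002,0.002,0.08,0,0,0,0.034],[0.002,0.002,0.08,0,0,0,0.034],[0.002,0.002,0.08,0,0,0,0.005],[0.002,0.002,0.08,0,0,0,0.005],[0.002,0.002,0.08,0,0,0,0.005],[0.002,0.002,0.08,0,0,0,0.005]]]' 30; python3 - <<'E'
from h import *
o=st()
for n in("side","wrist"):
    cv2.imwrite(f"pics/{n}7.png",manip.camera(n))
E
```

```text
clock: 8.55
position: [0.4446, -0.0369, 0.0996]
ee_rot: [0.742, 0.67, -0.001, -0.001]
ft_force: [-6.9, 0.7, 10.0]
grip_width: 0.124
t 8.55 p [ 0.4446 -0.0369  0.0996] R
 [[ 0.1018  0.9948 -0.0032]
 [ 0.9948 -0.1018  0.0004]
 [ 0.0001 -0.0032 -1.    ]] 
F [-6.8564  0.6813 10.0307] w 0.12361209044777492 q [ 0.0931  0.0754 -0.116   2.0614  0.0097  1.0085 -0.1297]
```

View pics/wrist7.png

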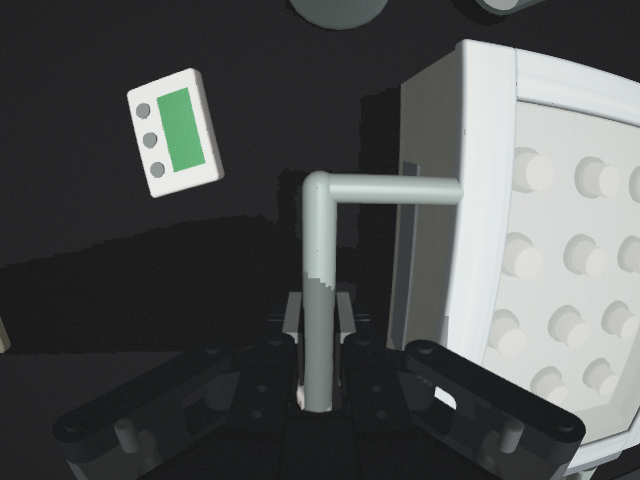

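Gripped on the bar. Lift along the hinge arc, tool tilting at half the lid rate.

```bash
python3 -m handwheel '[[[0,0,-0.0115,0.026,0,0,0.005],[0,0,-0.023,0.052,0,0,0.005],[0,0.001,-0.0345,0.079,0,0,0.005],[0,0.003,-0.046,0.105,0,0,0.005],[0,0.005,-0.057,0.131,0,0,0.005],[0,0.008,-0.068,0.157,0,0,0.005],[0,0.011,-0.079,0.183,0,0,0.005],[0,0.015,-0.09,0.209,0,0,0.005]]]'; python3 - <<'E'
from h import *
o=st()
Rm=R.from_quat(o['ee_rot']).as_matrix();g=o['position']-.0187*Rm[:,2]
H=np.array([.6633,-.0598,.115]);d=g-H;s=-(d[0]*.9946-d[1]*.1037)
print(g,'r',np.hypot(s,d[2]),'ang',np.degrees(np.arctan2(d[2],s)))
for n in("side","wrist"):
    cv2.imwrite(f"pics/{n}8.png",manip.camera(n))
E
```

```text
clock: 9.65
position: [0.4599, -0.0386, 0.1891]
ee_rot: [0.738, 0.666, -0.071, -0.079]
ft_force: [2.0, -0.5, -3.0]
grip_width: 0.123
t 9.65 p [ 0.4599 -0.0386  0.1891] R
 [[ 0.1018  0.9723 -0.2103]
 [ 0.9948 -0.0995  0.0215]
 [-0.     -0.2114 -0.9774]] 
F [ 2.02   -0.4853 -2.9904] w 0.12252809042640732 q [ 0.09    0.1718 -0.0991  1.7659 -0.0067  1.4165 -0.1097]
[ 0.4639 -0.039   0.2073] r 0.22073284258715925 ang 24.727662814518276
```

View pics/side8.png

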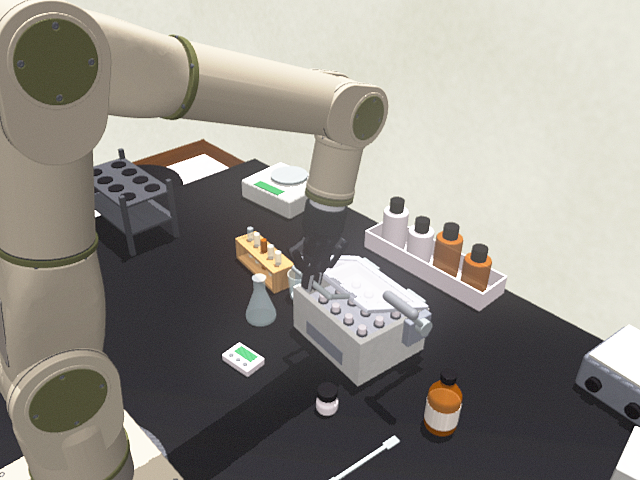

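```bash
cat > plan.py <<'E'
from h import *
import sys
H=np.array([.6633,-.0598,.115]);X=np.array([.9946,-.1037,0]);Z=np.array([0,0,1.])
off=.0167
def bar(th): return H-X*.22*np.cos(th)+Z*.22*np.sin(th)
def state(o):
    Rm=R.from_quat(o['ee_rot']).as_matrix();b=o['position']-off*Rm[:,2];d=b-H
    s=-d@X;tau=np.degrees(np.arctan2(-Rm[:,2]@X,-Rm[2,2]))
    print('r',np.hypot(s,d[2]),'ang',np.degrees(np.arctan2(d[2],s)),'tilt',tau);return Rm,tau
E
python3 - <<'E'
from plan import *
o=manip.get_obs();Rm,t0=state(o)
for th,ta in((27,14),(30,15),(33.5,17),(37,18.5),(40,20),(43,21.5),(46,23),(48,24)):
    ta_=np.radians(ta);zt=-X*np.sin(ta_)-Z*np.cos(ta_)
    print(th,Rm.T@(bar(np.radians(th))+off*zt-o['position']),np.radians(ta-t0))
E
```

```text
r 0.22023902353821062 ang 24.27539145988444 tilt 12.200478826336123
27 [ 0.      0.0021 -0.0101] 0.031407569439787314
30 [ 0.      0.0051 -0.0212] 0.04886086195973061
33.5 [ 0.      0.009  -0.0339] 0.0837674469996172
37 [-0.      0.0138 -0.0463] 0.10994738577953214
40 [-0.      0.0185 -0.0567] 0.1361273245594471
43 [-0.      0.0237 -0.0668] 0.16230726333936205
46 [-0.      0.0294 -0.0766] 0.18848720211927697
48 [-0.      0.0335 -0.083 ] 0.20594049463922026
```

```bash
python3 -m handwheel '[[[0,0.002,-0.01,0.03,0,0,0.005],[0,0.005,-0.021,0.05,0,0,0.005],[0,0.009,-0.034,0.084,0,0,0.005],[0,0.0138,-0.0463,0.11,0,0,0.005],[0,0.0185,-0.0567,0.136,0,0,0.005],[0,0.0237,-0.0668,0.162,0,0,0.005],[0,0.0294,-0.0766,0.188,0,0,0.005],[0,0.0335,-0.083,0.206,0,0,0.005]]]'; python3 - <<'E'
from plan import *
o=st();state(o)
for n in("side","top","wrist"):
    cv2.imwrite(f"pics/{n}9.png",manip.camera(n))
s=cv2.imread('pics/side9.png')
cv2.imwrite('pics/side9z.png',cv2.resize(s[200:400,250:450],None,fx=3,fy=3,interpolation=cv2.INTER_CUBIC))
E
```

```text
clock: 10.75
position: [0.5085, -0.044, 0.2631]
ee_rot: [0.726, 0.655, -0.141, -0.155]
ft_force: [-9.2, -0.3, 6.6]
grip_width: 0.12
t 10.75 p [ 0.5085 -0.044   0.2631] R
 [[ 0.102   0.9074 -0.4078]
 [ 0.9948 -0.0933  0.0412]
 [-0.0006 -0.4099 -0.9122]] 
F [-9.249 -0.318  6.624] w 0.12024929594867939 q [ 0.0763  0.3893 -0.0771  1.3808 -0.0129  1.7929 -0.1037]
r 0.2209493757095314 ang 47.67533841063062 tilt 24.195412772935867
```

View pics/side9z.png

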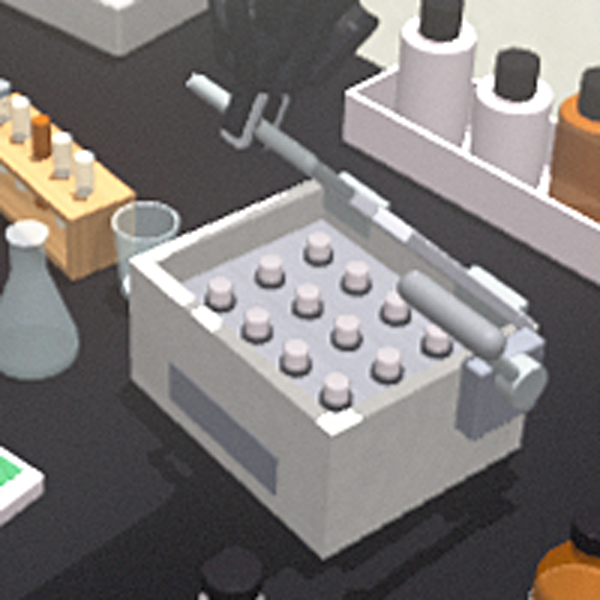

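View pics/wrist9.png

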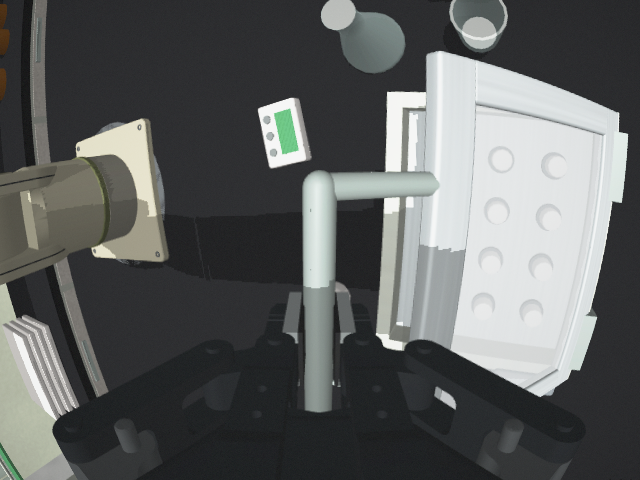

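View pics/top9.png

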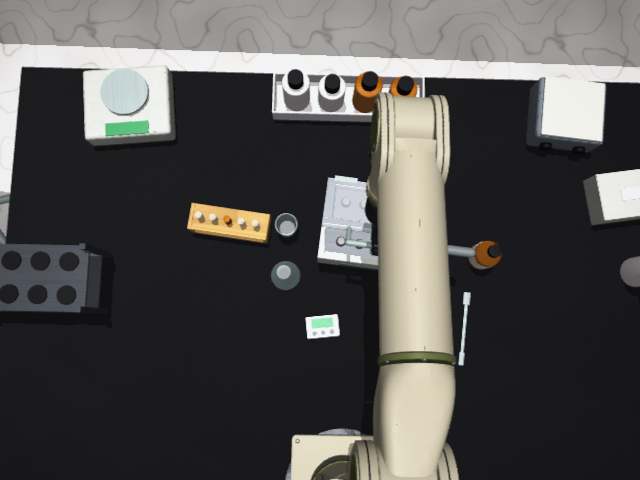

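Twelve tubes stand open and the lid is near 48°. A slight radial push suggests the true arc is 1–2 mm farther out. I'll check the angle from the bar's free end in both views.

```bash
python3 - <<'E'
from plan import *
t=cv2.imread('pics/top9.png');s=cv2.imread('pics/side9.png')
a=cv2.resize(t[215:265,315:385],None,fx=6,fy=6,interpolation=cv2.INTER_CUBIC)
b=cv2.resize(s[205:255,300:370],None,fx=6,fy=6,interpolation=cv2.INTER_CUBIC)
s0=cv2.imread('pics/side0.png');c=cv2.resize(s0[290:340,275:345],None,fx=6,fy=6,interpolation=cv2.INTER_CUBIC)
cv2.imwrite('pics/m9.png',cv2.resize(np.vstack([a,b]),(420,600))); cv2.imwrite('pics/m0.png',c)
E
```

```text
(no output)
```

View pics/m9.png

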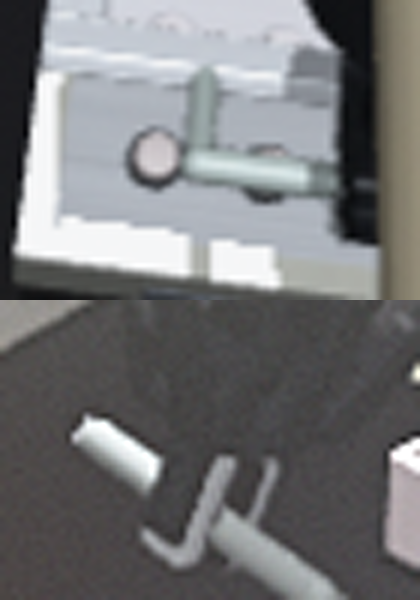

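View pics/m0.png

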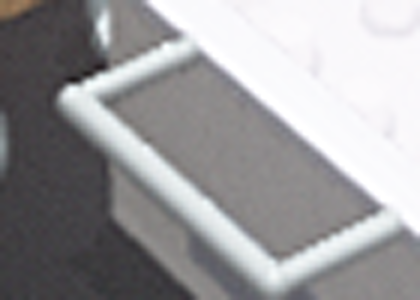

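```bash
python3 - <<'E'
from plan import *
Y=np.array([.1037,.9946,0])
e0=onz('side',286.0,305.8,.116);e0t=onz('top',338.6,284,.116);print(e0,e0t)
off_=-.4
def ang(n,u,v,y):
    o,d=ray(n,u,v);p=o+d*((y-o@Y)/(d@Y));q=p-H;return p,np.hypot(q@X,q[2]),np.degrees(np.arctan2(q[2],-q@X))
for y in(e0@Y,e0t@Y): print('side',y,ang('side',313.5,226.4,y))
print('tri',tri((313.5,226.4),(346.0,242)))
e=H*1;b=bar(np.radians(47.7))
for th in(46,47,48,49,50):
    p=bar(np.radians(th))+Y*(e0@Y-H@Y);print(th,proj('side',p),proj('top',p))
E
```

```text
[0.4501 0.0203 0.116 ] [0.4499 0.0203 0.116 ]
side 0.0668680193648279 (array([0.517 , 0.0133, 0.2778]), np.float64(0.2234886646202426), np.float64(46.768334588287644))
side 0.06682118892326352 (array([0.517 , 0.0133, 0.2779]), np.float64(0.22353936489392828), np.float64(46.76814278686549))
tri (array([0.5197, 0.0148, 0.2762]), np.float64(0.002040315834615386))
46 [313.5928 228.4001] [346.3348 243.9055]
47 [314.7726 226.7654] [346.5812 242.3002]
48 [315.9716 225.1448] [346.8299 240.6686]
49 [317.1892 223.539 ] [347.0807 239.0113]
50 [318.425  221.9489] [347.3335 237.3289]
```

```bash
python3 -m handwheel '[[[0,0.001,-0.004,0.01,0,0,0.005],[0,0.002,-0.007,0.015,0,0,0.005],[0,0.0025,-0.009,0.02,0,0,0.005],[0,0.0025,-0.009,0.02,0,0,0.005],[0,0.0025,-0.009,0.02,0,0,0.005]]]'; python3 - <<'E'
from plan import *
o=st();state(o)
for n in("side","top"):
    cv2.imwrite(f"pics/{n}10.png",manip.camera(n))
t=cv2.imread('pics/top10.png');s=cv2.imread('pics/side10.png')
a=cv2.resize(t[215:265,315:385],None,fx=6,fy=6,interpolation=cv2.INTER_CUBIC)
b=cv2.resize(s[205:255,300:370],None,fx=6,fy=6,interpolation=cv2.INTER_CUBIC)
cv2.imwrite('pics/m10.png',cv2.resize(np.vstack([a,b]),(420,600)))
E
```

```text
clock: 11.52
position: [0.5152, -0.0447, 0.2696]
ee_rot: [0.725, 0.654, -0.146, -0.162]
ft_force: [-6.2, -2.7, 2.8]
grip_width: 0.122
t 11.53 p [ 0.5152 -0.0447  0.2696] R
 [[ 0.1021  0.9002 -0.4234]
 [ 0.9948 -0.0927  0.0429]
 [-0.0006 -0.4255 -0.9049]] 
F [-6.2016 -2.6828  2.7535] w 0.12218250452362643 q [ 0.0745  0.4145 -0.0746  1.338  -0.0135  1.8277 -0.1034]
r 0.22116820611019494 ang 50.124260419589596 tilt 25.184199003664148
```

View pics/m10.png

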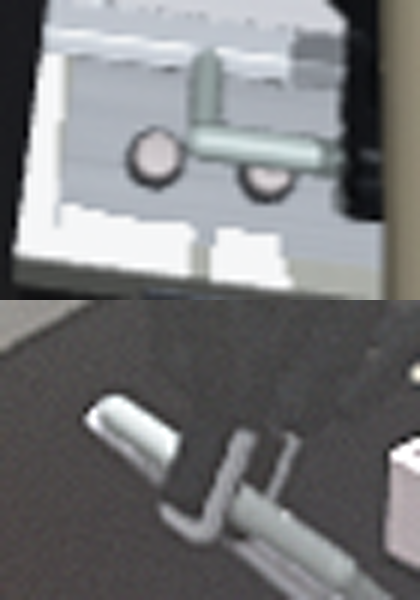

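View pics/side10.png

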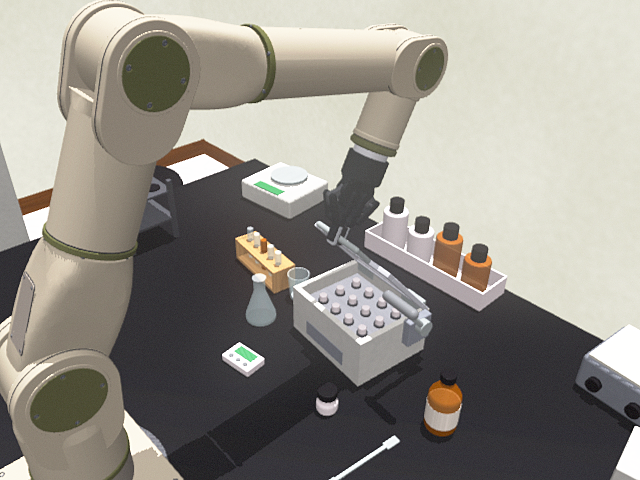

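```bash
python3 -m handwheel '[[[0,0.0003,-0.001,0,0,0,0.005],[0,0.0003,-0.001,0,0,0,0.005],[0,0.0003,-0.001,0,0,0,0.005],[0,0.0003,-0.001,0,0,0,0.005]]]'; python3 - <<'E'
from plan import *
o=st();state(o)
cv2.imwrite("pics/top11.png",manip.camera('top'))
print('moved px diff jar/bystanders', [int(np.abs(cv2.imread('pics/top0.png')[a:b,c:d].astype(int)-cv2.imread('pics/top11.png')[a:b,c:d]).max()) for a,b,c,d in((200,300,185,305),(310,345,300,345),(290,370,455,475))])
print(manip.hand_in())
E
```

```text
clock: 12.12
position: [0.516, -0.0448, 0.2703]
ee_rot: [0.725, 0.654, -0.146, -0.162]
ft_force: [-5.3, -2.0, 2.3]
grip_width: 0.131
t 12.12 p [ 0.516  -0.0448  0.2703] R
 [[ 0.1021  0.9003 -0.4231]
 [ 0.9948 -0.0927  0.0429]
 [-0.0006 -0.4253 -0.9051]] 
F [-5.2691 -2.0397  2.3262] w 0.1305291519882645 q [ 0.0744  0.4157 -0.0744  1.3346 -0.0134  1.8294 -0.1034]
r 0.22119945695646503 ang 50.40064304997382 tilt 25.166881436704923
moved px diff jar/bystanders [4, 4, 41]
the job is handed in; nothing more can be done
None
```

I pushed the lever down to its stop with the lid shut, then raised the lid by its bar to about 50° and handed in at 12.1 s, still gripping the bar.

- **Lever:** the wrist force rose to about 28 N at the expected stop height, well above the 4–5 N the lever needs there. The side and wrist pictures show it back in its raised rest position. I did not measure directly whether the tubes came loose, but all twelve are visible in their wells under the open lid.
- **Lid angle:** the arm's position gave 50.4° at the end. Just before a last nudge of under 0.5°, it read 50.1° and the bar end in the camera views read 49.6–50°. At about 48° the two had disagreed by around 1°.
- **Hold:** the force on the gripper at the end was about 6 N, partly a sideways push towards the hinge from my hinge estimate being 1–2 mm off.
- **Other things on the bench:**
  - The top view showed no change for the rack, beaker, flask and timer.
  - The area around the spatula differed by up to 41 grey levels. The arm's shadow may explain that; the spatula looks in the same place.
  - The jar and bottle look unmoved in the side view; I did not compare them numerically.

My first approach to the bar, tilted 30°, ran into the arm's joint limits, so I gripped it from straight above instead.

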